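# Put away a pair of test bars

## Robot

A 6-joint arm with a two-finger parallel gripper is mounted at the origin on the work surface. World frame = base frame: x ahead of the robot, y to its left, z up, the work surface at z = 0. Lengths are in m, angles in degrees, forces in N, time in s.
With the tool pointing down it reaches from about 0.375 to 0.925 m from the base axis. Payload 5.7 kg.
Tool frame: the origin (TCP) lies at the very end of the fingers, on their centre line; the grasp point (between the pads) lies 19 mm behind it; z points along the fingers, y is the line along which they close (so a half turn about z gives the same grasp; the last joint's range is limited). The gripper opens to 85 mm and grips with 20 to 120 N. Pads are 22 mm wide; open, the fingers measure 114 mm over their backs; the gripper's body (76 mm by 85 mm) begins 54 mm behind the grasp point. The pads swing forward as they close: fully open they stand 13 mm farther back than shut.
Start: joints at [67.145, 20.558, 86.54, -0, 72.909, -6.595], TCP at [0.168, 0.576, 0.231] pointing down, gripper open.
Joint ranges: [-170.27, 170.27], [-57.76, 135], [12.27, 136.19], [-55.21, 235.2], [11.17, 155.16], [-170.74, 170.74]. Speed limits (degrees/s): [136.94, 136.94, 180, 180, 180, 180].

## Interface

Orientations are given as a 3x3 rotation matrix whose columns are the frame's x, y, z axes.
In Python, from cell import r, optics, finish_job gives the robot as it stands.
- The arm moves only by the tool move_arm, never from a script. Its argument "moves" is a list of rows, each an object with "slide": the shift along the tool's x, y, z in cm, a list of three; "turn": the turn about the tool's z in degrees. In form: [{"slide": [x, y, z], "turn": turn}, ...]. A call has 1 to 10 rows; each row shifts and turns the commanded pose from where the row before left it, along the tool's axes as they then stand; what a row does not reach is not made up. A row lasts 1/10 s, in which the tool goes at most 50 mm and 8.59 degrees, less where a joint would pass 70% of its speed; a pose out of reach is approached as far as the arm can. A call is refused whole if a number of a shift passes 5 or a number of a turn 8.59, either way. A call with a gripper value outside its range is refused whole. "grip" is the finger opening in cm, from 0 to 8.54, set as the call begins (left out, the last holds). The fingers move at their own pace and stop on an object; "grip_force" is the grip in N (left out, the last holds). Time passes only in rows, so rows that do not move let the fingers close. It gives the time, the measured TCP pose, the force, the opening and the grip force at its end, in the units of the state.
- r.observe(): the state, without advancing time (a new reading comes with each control period).
- optics.capture(name): name is "side" or "top" or "wrist"; returns the picture (384x512x3 uint8, blue, green, red); there is no depth.
- optics.get_calibration(name): a dict with "fx", "fy", "cx", "cy" (pixels), "R" (3x3) and "t" (3): a world point X has camera coordinates R X + t. Camera axes: x right, y down, z forward; pixel columns grow to the right and rows downward; lengths in m; the calibration is good to about 2 mm. A picture is of the moment at which its call begins: read the wrist's pose just before it. get_calibration takes no time and is no camera call; for the wrist camera it gives the pose at the moment of the call.
- finish_job(): hands the job in; it is judged then, once.
The state is a dict: "time": time; "joint_positions": joint angles; "qvel": joint speeds; "tau": joint torques, N m; "tool_pos": TCP position; "tool_rot": TCP orientation; "ft_force": force on the tool from outside, world axes, zero at the start; "ft_torque": the same for the moment, N m; "grip_width": finger opening in m; "finger_force": force on a finger pad.
Only numpy, scipy, OpenCV 4.12 (cv2) and the standard library are available. Lean on these libraries where they do the work, as an engineer would, in place of code of your own. Each camera call takes 0.05 s, during which the arm holds its last target. There are 200 camera calls.

## Task

Pick up the two steel test bars together in one grasp from their stand and lay them down as a pair, close side by side, lengthwise across the two ribs in the middle of the open specimen case. Then put the lid on the case, its cut corners over the case's cut corners so that it drops fully down. Last, push the closed case along the bench, without lifting it, fully home against the end stop of its bay, and leave the beaker, the bottle and the small brass puck where they are.

Things in the scene. Friction and masses are not known exactly. Their poses are not given: they have to be found in the camera images.
- bar_a_center (a point): One of two identical plain steel square bars, 80 x 14 x 14 mm, 0.12 kg. The point is its centre; x along its length, z up. At the start the bars lie nearly parallel, 6 to 14 mm apart, on the stand, along the stand's x; their centres are 33 mm above the bench.
- bar_b_center (a point): The other bar, same size and axes.
- stand: Wooden stand fixed to the bench: base plate 80 (x) x 90 (y) x 6 mm high, two upright ribs along y, 6 mm thick, centred at x = +25 and -25 mm, tops 26 mm above the bench. The bars lie along x across the ribs; the 44 mm between the ribs are free for fingers down to the base plate. Origin: centre of the underside.
- case: Light grey plastic open case, 0.5 kg, loose on the bench in front of the bay. Base flange 120 (x) x 144 (y) x 6 mm; walls 4 mm thick, outside 108 x 132, inside 100 x 124 mm, rim 42 mm above the underside. Its two +x corners are cut at 45 degrees (18 mm). Origin: centre of the underside; x points to the cut corners, towards the bay's end stop.
- case_bed (a point): Where the middle of the laid pair belongs, in the case: centre of a bar lying along the case's x on its two ribs, 29 mm above the case's underside. The ribs run across the inside along y, 6 mm thick, at x = +25 and -25 mm, tops 22 mm above the underside; floor between them at 6 mm. Axes as the case.
- lid_handle (a point): Grip point on the lid's handle, an upright bar in the middle of the lid, 56 long (x), 14 wide (y), 32 mm high. The point is 38 mm above the skirt's lower edge, 22 above the lid's top face, 10 below the handle's top. x points to the cut corners. The lid starts right way up on the bench; seated, this point is 68 mm above the case's underside, over its centre.
- lid_front (a point): Middle of the lid's +x edge, between its two cut corners, 6 mm above the skirt's lower edge. Loose light grey plastic lid, 0.15 kg, 120 (x) x 144 (y) mm, plate 4 mm thick on a skirt 12 mm deep and 4 mm thick that goes outside the case walls with 2 mm play all round; the plate rests on the rim. Axes as the handle.
- bay: Aluminium bay fixed on the bench in a yellow tape mark: end stop along y, two side rails along x, 16 mm high. Rails' inner faces at y = +77 and -77 mm, from x = -40 to +60; stop's face at x = +60 mm. Origin: where the case's origin is when home, case's x along the bay's x. The mouth opens to -x; the case starts 65 to 100 mm short of home.
- beaker_center (a point): Bystander: glass beaker, 70 mm wide, 95 mm high; point half-way up. Leave alone.
- bottle_center (a point): Bystander: white plastic bottle, 60 mm wide, 140 mm high; point half-way up. Leave alone.
- puck_center (a point): Bystander: plain brass calibration puck, 30 mm diameter, 20 mm high; point at its centre. Leave alone.
Not all that is in view belongs to the job. Leave any red look-alike of the part that bears bar_a_center alone.

How it is judged (in metres and radians):
On the way, in this order (a step that is already met when the one before it is completed fails the run):
1. both bars are lifted off the stand together (height (world z) of each of bar_a_center, bar_b_center above 0.07 m), for 0.2 s.
2. both bars lie released as a pair on the ribs of the case (z of bar_a_center in the frame of case between 0.024 and 0.034 m and y of bar_a_center in the frame of case between -0.032 and 0.032 m and x of bar_a_center in the frame of case between -0.015 and 0.015 m and angle between the x axis of each of bar_a_center, bar_b_center and the x axis of case, either way round below 0.15 rad and z of bar_b_center in the frame of case between 0.024 and 0.034 m and y of bar_b_center in the frame of case between -0.032 and 0.032 m and x of bar_b_center in the frame of case between -0.015 and 0.015 m and distance between bar_a_center and bar_b_center below 0.02 m and angle between the x axis of bar_a_center and the x axis of bar_b_center, either way round below 0.08 rad and contact force between the fingers and bar_a below 0.2 N and contact force between the fingers and bar_b below 0.2 N), for 0.2 s.
3. the lid is fully down on the case and released, with the bars still lying as a pair (z of lid_handle in the frame of case between 0.065 and 0.0705 m and x of lid_handle in the frame of case between -0.005 and 0.005 m and y of lid_handle in the frame of case between -0.005 and 0.005 m and angle between the x axis of lid_handle and the x axis of case, either way round below 0.06 rad and angle between lid_handle's own z axis and vertical below 0.05 rad and z of bar_a_center in the frame of case between 0.024 and 0.034 m and y of bar_a_center in the frame of case between -0.032 and 0.032 m and x of bar_a_center in the frame of case between -0.015 and 0.015 m and angle between the x axis of each of bar_a_center, bar_b_center and the x axis of case, either way round below 0.15 rad and z of bar_b_center in the frame of case between 0.024 and 0.034 m and y of bar_b_center in the frame of case between -0.032 and 0.032 m and x of bar_b_center in the frame of case between -0.015 and 0.015 m and distance between bar_a_center and bar_b_center below 0.02 m and angle between the x axis of bar_a_center and the x axis of bar_b_center, either way round below 0.08 rad and contact force between the fingers and lid below 0.2 N), for 0.2 s.
4. the closed case is home against the stop (x of case in the frame of bay between -0.005 and 0.005 m and y of case in the frame of bay between -0.009 and 0.009 m and angle between the x axis of case and the x axis of bay, either way round below 0.07 rad and height (world z) of case below 0.004 m and z of lid_handle in the frame of case between 0.065 and 0.0705 m and x of lid_handle in the frame of case between -0.005 and 0.005 m and y of lid_handle in the frame of case between -0.005 and 0.005 m and angle between the x axis of lid_handle and the x axis of case, either way round below 0.06 rad and angle between lid_handle's own z axis and vertical below 0.05 rad), for 0.2 s.
At the end, for the whole second after the job is handed in: Case on the bench, home in the bay (5 mm along, 9 mm across, 0.07 rad); lid fully down on it (2.5 mm in height, 5 mm sideways); both bars on the ribs, lengthwise (0.15 rad), within 32 mm across and 15 mm along of the middle, parallel (0.08 rad), centres under 20 mm apart (all of step 4 and z of bar_a_center in the frame of case between 0.024 and 0.034 m and y of bar_a_center in the frame of case between -0.032 and 0.032 m and x of bar_a_center in the frame of case between -0.015 and 0.015 m and angle between the x axis of each of bar_a_center, bar_b_center and the x axis of case, either way round below 0.15 rad and z of bar_b_center in the frame of case between 0.024 and 0.034 m and y of bar_b_center in the frame of case between -0.032 and 0.032 m and x of bar_b_center in the frame of case between -0.015 and 0.015 m and distance between bar_a_center and bar_b_center below 0.02 m and angle between the x axis of bar_a_center and the x axis of bar_b_center, either way round below 0.08 rad and linear speed of case below 0.01 m/s); the robot touches nothing.
It fails at once if one bar is lifted without the other ((height (world z) of bar_a_center above 0.075 m and height (world z) of bar_b_center below 0.045 m) or (height (world z) of bar_b_center above 0.075 m and height (world z) of bar_a_center below 0.045 m)).
It fails at once if the case is lifted off the bench or tipped (height (world z) of case above 0.012 m or angle between case's own z axis and vertical above 0.15 rad).
It fails at once if the beaker, bottle or puck is moved by more than 20 mm (distance of any of beaker_center, bottle_center, puck_center from where it was at the start of the episode above 0.02 m).
It also fails if it takes over 67 s, if anything falls off the work surface, if the arm or the gripper's body presses on something with over 40 N, if the wrist force passes 120 N, or if a joint passes its speed limit or range.

## Working session

There is one attempt and no reset: what is moved stays moved. The work goes in short steps, Python scripts to look and compute and a tool call to move; the robot and the scene stay as the last step left them, time stands still between calls to the robot, and variables do not carry over. Pictures are saved under pics/ and viewed, at most 10 in all, crops included, and the job is handed in when it is done.

Besides the shell and the picture viewer there is one more tool, called after "Call:" as a command line: name --argument value ..., lists and objects as JSON in quotes. move_arm: Moves the arm, as the interface text tells. Its arguments: {"type":"object","properties":{"moves":{"type":"array"},"grip":{"type":"number"},"grip_force":{"type":"number"}},"required":["moves"]}

```bash
ls; mkdir -p pics
python3 - <<'E'
from cell import r, optics
import cv2, numpy as np
s=r.observe(); print(s)
for n in ("side","top","wrist"):
    c=optics.get_calibration(n); print(n,{k:np.round(v,4).tolist() for k,v in c.items()})
    cv2.imwrite(f"pics/{n}0.png",optics.capture(n))
E
```

```text
pics
{'time': 0.0, 'joint_positions': array([ 6.71452658e+01,  2.05975785e+01,  8.65985212e+01, -2.12094213e-04,
        7.29075987e+01, -6.59507299e+00]), 'qvel': array([-0.02835892,  0.03824463, -0.03797103, -0.07607262, -0.08145157,
       -0.01855008]), 'tau': array([ 1.36152765e-03, -5.27615976e+01, -2.78615481e+01, -3.35560298e-04,
        1.30231053e-02,  8.51489546e-06]), 'tool_pos': array([0.16774508, 0.57537793, 0.23046037]), 'tool_rot': array([[-9.60002890e-01,  2.79989218e-01, -6.99688887e-04],
       [ 2.79990017e-01,  9.60001460e-01, -1.66916301e-03],
       [ 2.04354709e-04, -1.79830721e-03, -9.99998362e-01]]), 'ft_force': array([-0.07031398,  1.04418474, -0.0022657 ]), 'ft_torque': array([-0.00060142,  0.00735145, -0.01133535]), 'finger_force': 0.0, 'grip_width': 0.08569911655709428}
side {'fx': 388.6237, 'fy': 388.6237, 'cx': 255.5006, 'cy': 185.8187, 'R': [[0.9695, -0.2448, -0.0081], [-0.1273, -0.4755, -0.8704], [0.2093, 0.845, -0.4922]], 't': [-0.5329, 0.1477, 1.0054]}
top {'fx': 472.8659, 'fy': 472.8659, 'cx': 251.4959, 'cy': 192.0768, 'R': [[-0.1174, -0.9931, -0.0038], [-0.9712, 0.1156, -0.2082], [0.2072, -0.0207, -0.9781]], 't': [0.0651, 0.5779, 1.5652]}
wrist {'fx': 284.7809, 'fy': 284.7809, 'cx': 257.347, 'cy': 187.1388, 'R': [[0.2805, 0.9598, 0.0], [0.9183, -0.2684, 0.291], [0.2794, -0.0816, -0.9567]], 't': [-0.6001, -0.0367, 0.379]}
```

View pics/top0.png

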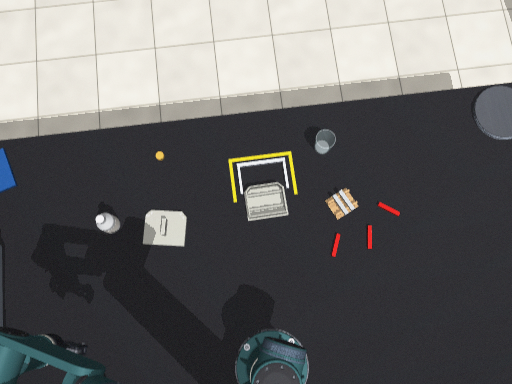

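View pics/side0.png

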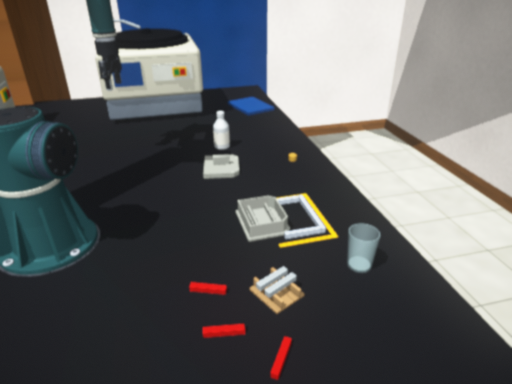

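The top view shows the stand and bars at about (342,203), the case at (266,203) inside the yellow-marked bay, and the lid at (165,228). The puck is at (160,155), the bottle at (107,222) and the beaker at (324,142). The side view agrees. I'll enlarge the three work objects next.

```bash
cat > h.py <<'E'
from cell import r, optics
import cv2, numpy as np
def ray(n,px,z,c=None):
    c=c or optics.get_calibration(n); R=np.array(c["R"]);t=np.array(c["t"])
    px=np.atleast_2d(px).astype(float)
    d=np.c_[(px[:,0]-c["cx"])/c["fx"],(px[:,1]-c["cy"])/c["fy"],np.ones(len(px))]@R
    o=-R.T@t
    return o+d*((z-o[2])/d[:,2])[:,None]
def proj(n,X,c=None):
    c=c or optics.get_calibration(n); p=np.atleast_2d(X)@np.array(c["R"]).T+np.array(c["t"])
    return np.c_[c["fx"]*p[:,0]/p[:,2]+c["cx"],c["fy"]*p[:,1]/p[:,2]+c["cy"]]
E
python3 - <<'E'
from h import *
im=cv2.imread("pics/top0.png")
W=[(135,195),(232,145),(312,165)]
t=[cv2.resize(im[y:y+75,x:x+66],None,fx=4,fy=4,interpolation=cv2.INTER_CUBIC) for x,y in W]
cv2.imwrite("pics/m0.png",np.hstack(t))
for nm,p,z in [("puck",(160,155),.01),("bottle",(107,222),.07),("beaker",(324,142),.05),("lid",(165,228),.016),("lidh",(163,225),.048),("case",(266,203),.03),("stand",(342,203),.033)]:
    print(nm,ray("top",p,z)[0].round(3))
E
```

```text
puck [0.767 0.308 0.01 ]
bottle [0.535 0.494 0.07 ]
beaker [ 0.734 -0.28   0.05 ]
lid [0.5   0.31  0.016]
lidh [0.506 0.31  0.048]
case [ 0.543 -0.05   0.03 ]
stand [ 0.512 -0.312  0.033]
```

View pics/m0.png

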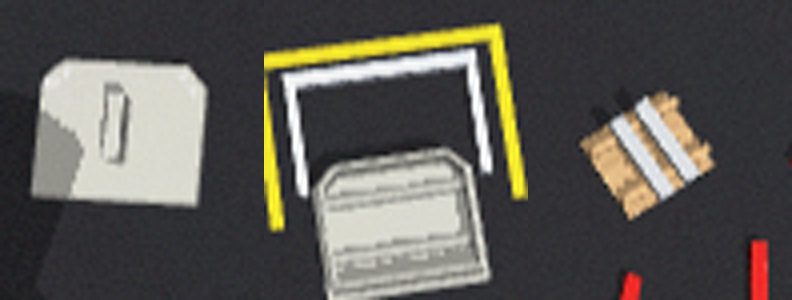

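Call:
move_arm --moves '[{"slide":[-4.1,-2,0],"turn":0},{"slide":[-4.1,-2,0],"turn":0},{"slide":[-4.1,-2,0],"turn":0},{"slide":[-4.1,-2,0],"turn":0},{"slide":[-4.1,-2,0],"turn":0},{"slide":[-4.1,-2,0],"turn":0},{"slide":[-4.1,-2,0],"turn":0},{"slide":[-4.1,-2,0],"turn":0},{"slide":[-4.1,-2,0],"turn":0},{"slide":[0,0,0],"turn":0}]'

```text
time: 1.15
tool_pos: [0.4761, 0.2963, 0.2312]
tool_rot: [[-0.959, 0.285, 0.002], [0.285, 0.959, -0.001], [-0.003, -0.001, -1.0]]
ft_force: [-0.6, 0.5, -0.3]
grip_width: 0.0854
finger_force: 0.0
```

```bash
cat >> h.py <<'E'
def goto(p,yaw):
    """print the slide (tool axes, cm) and turn (deg) to TCP p, tool-x yaw"""
    s=r.observe(); T=s["tool_rot"]; y=np.degrees(np.arctan2(T[1,0],T[0,0]))
    print("t",round(s["time"],2),"pos",s["tool_pos"].round(4),"yaw",y.round(2),"slide",(T.T@(np.array(p)-s["tool_pos"])*100).round(2),"turn",round(-((yaw-y+180)%360-180),2),"q6",s["joint_positions"][5].round(1))
def shot(f):
    c=optics.get_calibration("wrist"); im=optics.capture("wrist"); cv2.imwrite(f"pics/{f}.png",im); return im,c
E
python3 - <<'E'
from h import *
import json
im,c=shot("w_lid"); json.dump({k:np.array(v).tolist() for k,v in c.items()},open("w_lid.json","w"))
goto((.5,.0,.24),187)
f=lambda u,v,x0,u0,y0:(x0+(u-u0)/4,y0+v/4)
for b in [((615,122),(663,197)),((642,100),(693,178))]:
    P=ray("top",[f(*q,312,528,165) for q in b],.04); d=P[0]-P[1]; print("bar",P.mean(0).round(3),np.linalg.norm(d).round(3),np.degrees(np.arctan2(d[1],d[0])).round(1))
# bay inner corners (tops z=.016)
P=ray("top",[f(*q,232,264,145) for q in [(300,88),(470,66),(308,193),(487,172)]],.016); print(P.round(3))
E
```

```text
t 1.2 pos [0.4737 0.298  0.231 ] yaw 163.49 slide [-10.99 -27.82  -0.89] turn -23.51 q6 -48.4
bar [ 0.505 -0.302  0.04 ] 0.077 23.8
bar [ 0.52  -0.329  0.04 ] 0.08 24.2
[[ 0.687  0.022  0.016]
 [ 0.689 -0.131  0.016]
 [ 0.59   0.026  0.016]
 [ 0.591 -0.134  0.016]]
```

View pics/w_lid.png

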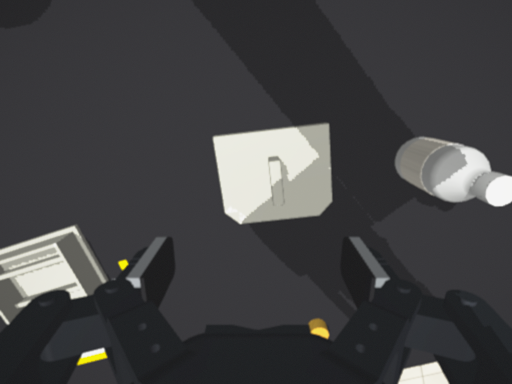

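The wrist view shows the lid centred near (275,175) with its cut corners at the bottom (towards +x). The handle runs from (275,157) to (279,205). Next I'll look at the case.

Call:
move_arm --moves '[{"slide":[-1.4,-4.4,0],"turn":0},{"slide":[-1.4,-4.4,0],"turn":0},{"slide":[-1.4,-4.4,0],"turn":0},{"slide":[-1.4,-4.4,0],"turn":0},{"slide":[-1.4,-4.4,0],"turn":0},{"slide":[-1.4,-4.4,0],"turn":0},{"slide":[-1.4,-4.4,0],"turn":0},{"slide":[0,0,0],"turn":-8.2},{"slide":[0,0,0],"turn":-8.2},{"slide":[0,0,0],"turn":0}]'

```text
time: 2.2
tool_pos: [0.479, -0.0225, 0.2311]
tool_rot: [[-1.0, -0.004, -0.001], [-0.004, 1.0, 0.001], [0.001, 0.001, -1.0]]
ft_force: [-0.5, -0.6, 0.6]
grip_width: 0.0854
finger_force: 0.0
```

Run:
```python
from h import *
import json
im,c=shot("w_case"); json.dump({k:np.array(v).tolist() for k,v in c.items()},open("w_case.json","w"))
goto((.51,-.315,.2),204)
```

```text
t 2.25 pos [ 0.4791 -0.0223  0.2311] yaw -180.0 slide [ -3.09 -29.27   3.1 ] turn -24.0 q6 -101.0
```

View pics/w_case.png

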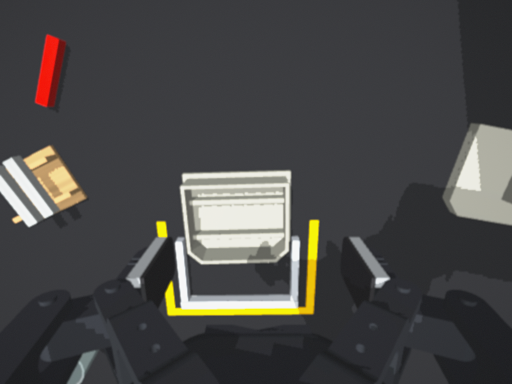

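The case fills (182..291, 172..263) with its cut corners down, towards the stop. The rails' inner edges are near x=187 and x=293, and the stop is near y=297. Now on to the stand.

Call:
move_arm --moves '[{"slide":[-0.4,-4.1,0.4],"turn":0},{"slide":[-0.4,-4.1,0.4],"turn":0},{"slide":[-0.4,-4.1,0.4],"turn":0},{"slide":[-0.4,-4.1,0.4],"turn":0},{"slide":[-0.4,-4.1,0.4],"turn":0},{"slide":[-0.4,-4.1,0.4],"turn":0},{"slide":[-0.4,-4.4,0.4],"turn":-8},{"slide":[0,0,0],"turn":-8},{"slide":[0,0,0],"turn":-8},{"slide":[0,0,0],"turn":0}]'

```text
time: 3.25
tool_pos: [0.5086, -0.3123, 0.2029]
tool_rot: [[-0.913, -0.408, -0.001], [-0.408, 0.913, 0.001], [0.0, 0.001, -1.0]]
ft_force: [-0.3, 0.5, -0.4]
grip_width: 0.0852
finger_force: 0.0
```

Run:
```python
from h import *
import json
cc=json.load(open("w_case.json"))
print("flange back",ray("",[(183,173),(291,171)],.006,cc).round(4).tolist())
print("rim back",ray("",[(181,186),(292,183)],.042,cc).round(4).tolist())
print("rim front",ray("",[(201,263),(275,262)],.042,cc).round(4).tolist())
print("bay",ray("",[(187,297),(293,296),(186,240),(292,240)],.016,cc).round(4).tolist())
im,c=shot("w_stand")
h=cv2.cvtColor(im,cv2.COLOR_BGR2HSV)
m=((h[...,1]<45)&(h[...,2]>120)).astype(np.uint8)*255
m[:, :80]=0; m[230:]=0
cn,_=cv2.findContours(m,cv2.RETR_EXTERNAL,cv2.CHAIN_APPROX_NONE)
for k in cn:
    if cv2.contourArea(k)<150: continue
    b=cv2.boxPoints(cv2.minAreaRect(k)); print(cv2.contourArea(k),b.round(1).tolist()); print(ray("",b,.04,c).round(4)[:,:2].tolist())
cv2.imwrite("pics/w_stand2.png",np.hstack([im[60:280,100:400],cv2.cvtColor(m[60:280,100:400],8)]))
goto((.51,-.315,.2),204)
```

```text
flange back [[0.4969, -0.1198, 0.006], [0.4938, 0.0237, 0.006]]
rim back [[0.5042, -0.1139, 0.042], [0.5001, 0.021, 0.042]]
rim front [[0.6106, -0.0954, 0.042], [0.609, 0.0026, 0.042]]
bay [[0.6843, -0.1251, 0.016], [0.6824, 0.0326, 0.016], [0.5904, -0.12, 0.016], [0.5901, 0.0275, 0.016]]
320.5 [[385.0, 215.0], [430.0, 215.0], [430.0, 229.0], [385.0, 229.0]]
[[0.4962, -0.1545], [0.475, -0.1067], [0.4899, -0.0966], [0.5114, -0.1451]]
895.0 [[231.0, 139.1999969482422], [244.8000030517578, 138.1999969482422], [249.89999389648438, 209.6999969482422], [236.10000610351562, 210.6999969482422]]
[[0.488, -0.3508], [0.4811, -0.3378], [0.5537, -0.3001], [0.5613, -0.3141]]
884.0 [[256.29998779296875, 137.10000610351562], [270.29998779296875, 136.6999969482422], [272.20001220703125, 208.0], [258.20001220703125, 208.3000030517578]]
[[0.475, -0.3271], [0.4685, -0.3136], [0.5414, -0.2776], [0.5483, -0.2921]]
t 3.3 pos [ 0.5086 -0.3122  0.2031] yaw -156.12 slide [-0.01 -0.31  0.31] turn -0.12 q6 -152.1
```

View pics/w_stand2.png

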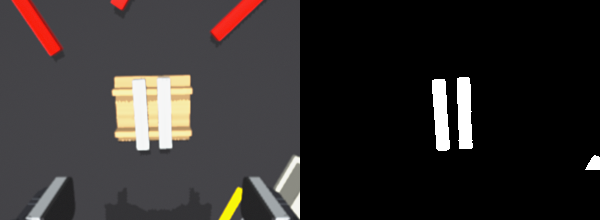

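Both bars are found. Their centres are (0.521,-0.326) and (0.508,-0.303), yaw is about 26.5°, and the measured size of 81x15 mm agrees with the data. Descending between the ribs.

Call:
move_arm --moves '[{"slide":[-0.5,-0.4,3],"turn":-2.6},{"slide":[0,0,4.5],"turn":0},{"slide":[0,0,4.5],"turn":0},{"slide":[0,0,3.5],"turn":0},{"slide":[0,0,2],"turn":0},{"slide":[0,0,1.4],"turn":0},{"slide":[0,0,0],"turn":0}]'

```text
time: 4.0
tool_pos: [0.5138, -0.3134, 0.0128]
tool_rot: [[-0.894, -0.448, -0.003], [-0.448, 0.894, 0.002], [0.001, 0.003, -1.0]]
ft_force: [-0.2, -0.6, -0.8]
grip_width: 0.0851
finger_force: 0.0
```

Call:
move_arm --moves '[{"slide":[0,0,0],"turn":0},{"slide":[0,0,0],"turn":0},{"slide":[0,0,0],"turn":0},{"slide":[0,0,0],"turn":0},{"slide":[0,0,0],"turn":0},{"slide":[0,0,0],"turn":0},{"slide":[0,0,0],"turn":0},{"slide":[0,0,0],"turn":0},{"slide":[0,0,0],"turn":0},{"slide":[0,0,0],"turn":0}]' --grip 2.2 --grip_force 60

```text
time: 5.0
tool_pos: [0.5154, -0.3155, 0.0158]
tool_rot: [[-0.893, -0.45, 0.002], [-0.45, 0.893, -0.001], [-0.001, -0.002, -1.0]]
ft_force: [-1.0, -0.0, 6.4]
grip_width: 0.0272
finger_force: 59.1
```

Call:
move_arm --moves '[{"slide":[0,0,-0.5],"turn":0},{"slide":[0,0,-1],"turn":0},{"slide":[0,0,-2.5],"turn":0},{"slide":[0,0,-3],"turn":0},{"slide":[0,0,-3],"turn":0},{"slide":[0,0,-3],"turn":0},{"slide":[0,0,0],"turn":0},{"slide":[0,0,0],"turn":0},{"slide":[0,0,0],"turn":0}]'

```text
time: 5.9
tool_pos: [0.5135, -0.314, 0.1432]
tool_rot: [[-0.893, -0.45, -0.002], [-0.45, 0.893, 0.001], [0.001, 0.002, -1.0]]
ft_force: [-0.6, 0.7, -3.4]
grip_width: 0.0268
finger_force: 59.6
```

Run:
```python
from h import *
w,c=shot("w_lift"); s=optics.capture("side")
X=r.observe()["tool_pos"]; p=proj("side",X)[0].astype(int)
cr=s[max(p[1]-70,0):p[1]+70,p[0]-70:p[0]+70]
cv2.imwrite("pics/lift.png",np.hstack([cv2.resize(cr,(384,384)),w[:,100:412]]))
goto((.5535,-.0475,.15),181)
# case: refine edges in w_case
im=cv2.imread("pics/w_case.png"); cv2.imwrite("pics/casecrop.png",cv2.resize(im[160:310,160:320],None,fx=4,fy=4,interpolation=cv2.INTER_CUBIC))
```

```text
t 6.0 pos [ 0.5135 -0.314   0.1427] yaw -153.26 slide [-15.56  22.    -0.69] turn 25.74 q6 -154.7
```

View pics/lift.png

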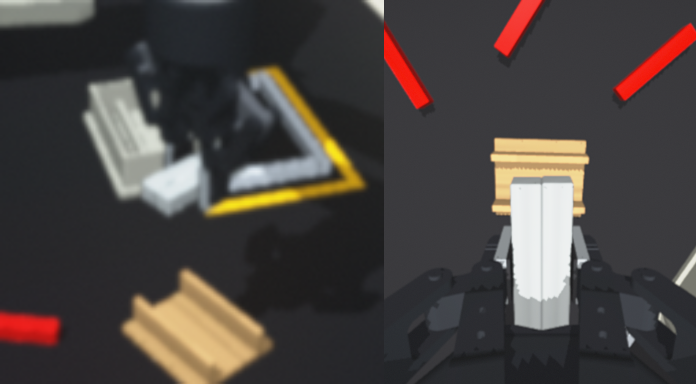

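View pics/casecrop.png

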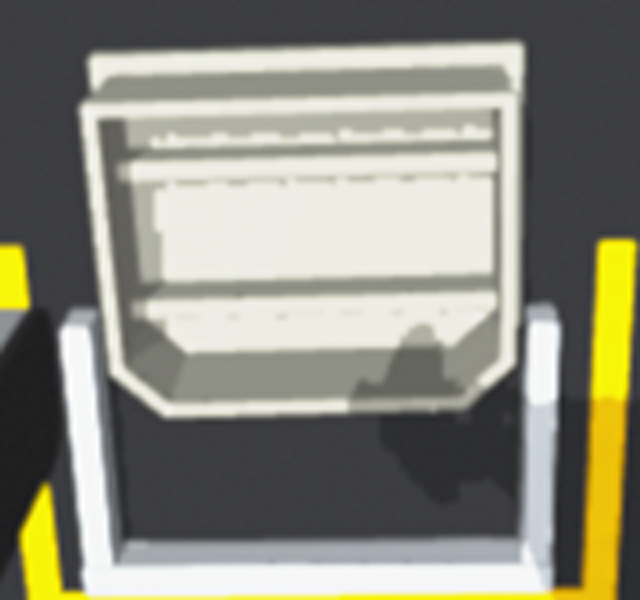

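The pair is held level, side by side. In the case crop I read the rim corners at about (80,103), (517,92), (167,416) and (465,408), and the stop's top edge at y≈563. Turning these into positions.

Run:
```python
from h import *
import json
c=json.load(open("w_case.json"))
def P(l,z): return ray("",[(160+(u-1.5)/4,160+(v-1.5)/4) for u,v in l],z,c)[:,:2]
a=lambda d:np.degrees(np.arctan2(d[1],d[0])).round(2)
def show(n,p): d=p[1]-p[0]; print(n,p.round(4).tolist(),"len",np.linalg.norm(d).round(4),"yaw",(a(d)-90).round(2))
R=P([(80,103),(518,91)],.042);show("rim back",R)
F=P([(167,417),(466,409)],.042);show("rim front",F)
S=P([(110,377),(517,368)],.042);show("rim cut",S)
fl=P([(88,55),(523,43)],.006);show("flange back",fl)
print("rim centre",((R.mean(0)+F.mean(0))/2).round(4),"from flange",(fl.mean(0)+[.06,0]).round(4))
show("stop top",P([(118,565),(527,562)],.016)); show("stop foot",P([(122,542),(525,540)],0))
show("lrail->",P([(97,330),(118,563)],.016)); 
show("rib1",P([(120,178),(495,170)],.022));show("rib2",P([(135,300),(497,290)],.022))
# bars in grip as seen by wrist: known tool frame; report bar near-end edge
w=cv2.imread("pics/w_lift.png")
from math import *
cw=optics.get_calibration("wrist"); 
e=ray("wrist",[(511-284,182),(573-284,178)],.143+.019+.007); s=r.observe()
print("bar near ends in tool frame",((e-s["tool_pos"])@s["tool_rot"]).round(4))
```

```text
rim back [[0.5034, -0.1155], [0.4993, 0.0174]] len 0.133 yaw 1.77
rim front [[0.612, -0.095], [0.6088, 0.0041]] len 0.0991 yaw 1.83
rim cut [[0.5971, -0.1128], [0.5935, 0.0205]] len 0.1334 yaw 1.52
flange back [[0.4975, -0.1217], [0.493, 0.0228]] len 0.1446 yaw 1.77
rim centre [ 0.5558 -0.0472] from flange [ 0.5552 -0.0494]
stop top [[0.6912, -0.1224], [0.6897, 0.0304]] len 0.1528 yaw 0.57
stop foot [[0.6934, -0.1246], [0.6923, 0.0316]] len 0.1562 yaw 0.41
lrail-> [[0.5937, -0.1232], [0.6903, -0.1223]] len 0.0966 yaw -89.47
rib1 [[0.535, -0.11], [0.532, 0.0132]] len 0.1232 yaw 1.43
rib2 [[0.5792, -0.1078], [0.5752, 0.0152]] len 0.123 yaw 1.85
bar near ends in tool frame [[ 0.0411 -0.012  -0.0262]
 [ 0.0428  0.0143 -0.0262]]
```

Call:
move_arm --moves '[{"slide":[-1.5,2,0],"turn":0},{"slide":[-2.4,3.3,0],"turn":0},{"slide":[-2.4,3.3,0],"turn":0},{"slide":[-2.4,3.3,0],"turn":0},{"slide":[-2.4,3.3,0],"turn":0},{"slide":[-2.4,3.3,0],"turn":0},{"slide":[-2.4,3.2,0],"turn":8.3},{"slide":[0,0,0],"turn":8.3},{"slide":[0,0,0],"turn":8.3},{"slide":[0,0,0],"turn":0}]'

```text
time: 7.0
tool_pos: [0.5582, -0.0488, 0.1431]
tool_rot: [[-0.999, -0.032, -0.002], [-0.032, 0.999, 0.0], [0.002, 0.0, -1.0]]
ft_force: [0.5, 0.0, -1.9]
grip_width: 0.0267
finger_force: 59.8
```

Run:
```python
from h import *
goto((.5575,-.049,.0125),181.75)
```

```text
t 7.0 pos [ 0.5582 -0.0488  0.1431] yaw -178.18 slide [ 0.04 -0.02 13.06] turn 0.07 q6 -103.9
```

Call:
move_arm --moves '[{"slide":[0,0,3],"turn":0},{"slide":[0,0,4],"turn":0},{"slide":[0,0,3],"turn":0},{"slide":[0,0,1.5],"turn":0},{"slide":[0,0,0.7],"turn":0},{"slide":[0,0,0.4],"turn":0},{"slide":[0,0,0.2],"turn":0},{"slide":[0,0,0],"turn":0},{"slide":[0,0,0],"turn":0}]'

```text
time: 7.9
tool_pos: [0.5596, -0.0497, 0.0171]
tool_rot: [[-0.999, -0.032, 0.001], [-0.032, 0.999, -0.0], [-0.001, -0.0, -1.0]]
ft_force: [0.2, -0.9, -3.1]
grip_width: 0.0268
finger_force: 59.9
```

Call:
move_arm --moves '[{"slide":[0,0,0.2],"turn":0},{"slide":[0,0,0.1],"turn":0},{"slide":[0,0,0],"turn":0}]'

```text
time: 8.2
tool_pos: [0.5589, -0.0495, 0.0134]
tool_rot: [[-0.999, -0.032, 0.0], [-0.032, 0.999, -0.0], [-0.0, -0.0, -1.0]]
ft_force: [-0.1, 0.8, -1.8]
grip_width: 0.0271
finger_force: 59.9
```

Call:
move_arm --moves '[{"slide":[0,0,0.1],"turn":0},{"slide":[0,0,0],"turn":0}]'

```text
time: 8.4
tool_pos: [0.5589, -0.0495, 0.0122]
tool_rot: [[-0.999, -0.032, -0.0], [-0.032, 0.999, -0.0], [0.0, -0.0, -1.0]]
ft_force: [0.4, 0.4, -2.7]
grip_width: 0.0272
finger_force: 59.9
```

Call:
move_arm --moves '[{"slide":[0,0,0.1],"turn":0},{"slide":[0,0,0],"turn":0}]'

```text
time: 8.6
tool_pos: [0.559, -0.0495, 0.0118]
tool_rot: [[-0.999, -0.032, 0.0], [-0.032, 0.999, -0.0], [-0.0, -0.0, -1.0]]
ft_force: [-2.0, 0.2, 4.6]
grip_width: 0.0268
finger_force: 60.7
```

Call:
move_arm --moves '[{"slide":[0,0,0.1],"turn":0},{"slide":[0,0,0],"turn":0}]'

```text
time: 8.8
tool_pos: [0.559, -0.0495, 0.0117]
tool_rot: [[-0.999, -0.032, 0.0], [-0.032, 0.999, -0.0], [-0.0, -0.0, -1.0]]
ft_force: [-3.8, 0.4, 14.9]
grip_width: 0.0269
finger_force: 62.0
```

Call:
move_arm --moves '[{"slide":[0,0,-0.1],"turn":0},{"slide":[0,0,0],"turn":0}]' --grip_force 20

```text
time: 9.0
tool_pos: [0.5592, -0.0496, 0.0118]
tool_rot: [[-0.999, -0.032, 0.001], [-0.032, 0.999, -0.0], [-0.001, -0.0, -1.0]]
ft_force: [-2.2, 0.6, 6.9]
grip_width: 0.0273
finger_force: 61.1
```

Call:
move_arm --moves '[{"slide":[0,0,0],"turn":0},{"slide":[0,0,0],"turn":0},{"slide":[0,0,0],"turn":0},{"slide":[0,0,0],"turn":0},{"slide":[0,0,0],"turn":0},{"slide":[0,0,-1],"turn":0},{"slide":[0,0,-3],"turn":0},{"slide":[0,0,-4],"turn":0},{"slide":[0,0,-4],"turn":0},{"slide":[0,0,0],"turn":0}]' --grip 5.5

```text
time: 10.0
tool_pos: [0.5631, -0.0503, 0.1374]
tool_rot: [[-0.999, -0.032, 0.011], [-0.032, 0.999, -0.002], [-0.01, -0.003, -1.0]]
ft_force: [0.7, -0.4, -0.2]
grip_width: 0.0553
finger_force: 0.0
```

Call:
move_arm --moves '[{"slide":[2.5,0,-4.2],"turn":0},{"slide":[3,0,-4],"turn":0},{"slide":[2.5,0,-1],"turn":0},{"slide":[0,0,0],"turn":0}]' --grip 8.5

```text
time: 10.4
tool_pos: [0.4766, -0.0519, 0.2251]
tool_rot: [[-0.999, -0.032, 0.001], [-0.032, 0.999, -0.001], [-0.001, -0.001, -1.0]]
ft_force: [0.2, -0.2, 0.0]
grip_width: 0.0849
finger_force: 0.0
```

Run:
```python
from h import *
import json
im,c=shot("w_laid"); json.dump({k:np.array(v).tolist() for k,v in c.items()},open("w_laid.json","w"))
goto((.47,.30,.2),175)
p=proj("",[.5555,-.048,.04],c)[0].astype(int); print(p)
cw=json.load(open("w_lid.json")); l=cv2.imread("pics/w_lid.png")
A=cv2.resize(im[p[1]-60:p[1]+60,p[0]-60:p[0]+60],(400,400),interpolation=cv2.INTER_CUBIC)
B=cv2.resize(l[115:235,210:330],(400,400),interpolation=cv2.INTER_CUBIC)
cv2.imwrite("pics/laid.png",np.hstack([A,B]))
```

```text
t 10.45 pos [ 0.478  -0.052   0.2242] yaw -178.19 slide [-0.31 35.21  2.41] turn 6.81 q6 -106.3
[257 227]
```

View pics/laid.png

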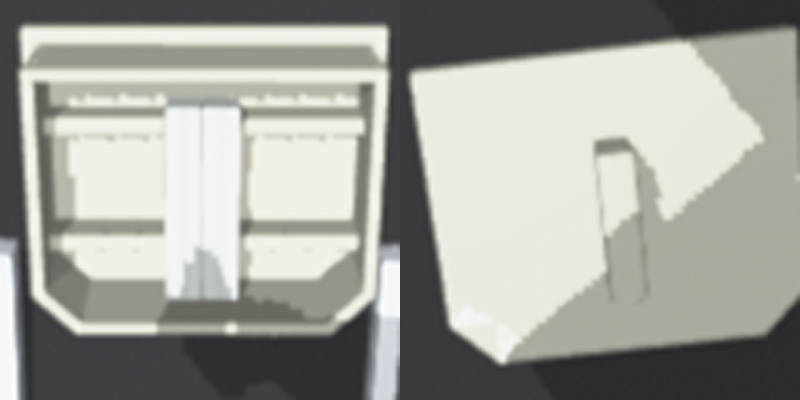

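The bars lie as a pair in the middle of the case: left tile (165..239, 105..298), with rim corners at (18,72) and (388,70). The lid's back corners are in the right tile at (10,72) and (395,28). Its handle top runs from (197..234, 153) to (212..248, 300).

Run:
```python
from h import *
import json
a=lambda d:np.degrees(np.arctan2(d[1],d[0]))
def mk(f,ox,oy):
    c=json.load(open(f)); k=400/120
    return lambda l,z: ray("",[(ox+(u+.5)/k-.5,oy+(v+.5)/k-.5) for u,v in l],z,c)[:,:2]
def show(n,p): d=p[-1]-p[0]; print(n,p.round(4).tolist(),"mid",p.mean(0).round(4),"len",np.linalg.norm(d).round(4),"ang",a(d).round(2))
L=mk("w_laid.json",197,167)
b=L([(18,72),(388,70)],.042);show("rim back",b); f=L([(78,333),(337,333)],.042); show("rim front",f); print("case c",((b.mean(0)+f.mean(0))/2).round(4))
show("flange",L([(18,26),(388,25)],.006))
show("bars axis",np.array([L([(165,105),(239,105)],.036).mean(0),L([(167,298),(238,298)],.036).mean(0)]))
Q=mk("w_lid.json",210,115)
b=Q([(10,72),(395,28)],.016);show("lid back",b);f=Q([(103,363),(365,335)],.016);show("lid front",f);print("lid c",((b.mean(0)+f.mean(0))/2).round(4))
h=np.array([Q([(197,154),(234,152)],.048).mean(0),Q([(212,302),(248,297)],.048).mean(0)]);show("handle",h)
goto((.5,.3,.1),175)
```

```text
rim back [[0.5049, -0.1161], [0.5, 0.0167]] mid [ 0.5024 -0.0497] len 0.1329 ang 92.1
rim front [[0.6115, -0.0953], [0.6084, 0.0062]] mid [ 0.6099 -0.0445] len 0.1016 ang 91.75
case c [ 0.5562 -0.0471]
flange [[0.4973, -0.1226], [0.4924, 0.0228]] mid [ 0.4948 -0.0499] len 0.1455 ang 91.93
bars axis [[0.5174, -0.0496], [0.598, -0.0469]] mid [ 0.5577 -0.0482] len 0.0806 ang 1.93
lid back [[0.4302, 0.2529], [0.4555, 0.3943]] mid [0.4428 0.3236] len 0.1436 ang 79.85
lid front [[0.553, 0.2504], [0.5716, 0.3563]] mid [0.5623 0.3034] len 0.1075 ang 80.03
lid c [0.5026 0.3135]
handle [[0.4748, 0.3182], [0.5288, 0.3087]] mid [0.5018 0.3134] len 0.0549 ang -10.03
t 10.45 pos [ 0.478  -0.052   0.2242] yaw -178.19 slide [-3.29 35.12 12.41] turn 6.81 q6 -106.3
```

Call:
move_arm --moves '[{"slide":[-0.5,3,0],"turn":0},{"slide":[-0.5,4.7,0],"turn":0},{"slide":[-0.5,4.7,0],"turn":0},{"slide":[-0.5,4.7,0],"turn":0},{"slide":[-0.5,4.9,0],"turn":0},{"slide":[-0.5,4.9,0],"turn":0},{"slide":[-0.3,4.7,0],"turn":0},{"slide":[-0.3,4.9,0],"turn":5.9},{"slide":[0,0,3],"turn":5.9},{"slide":[0,0,3],"turn":0}]'

```text
time: 11.45
tool_pos: [0.504, 0.3167, 0.162]
tool_rot: [[-0.985, 0.173, 0.002], [0.173, 0.985, 0.001], [-0.001, 0.001, -1.0]]
ft_force: [-0.3, -1.0, -1.3]
grip_width: 0.0851
finger_force: 0.0
```

Run:
```python
from h import *
goto((.502,.3135,.022),169.9)
```

```text
t 11.45 pos [0.504  0.3167 0.162 ] yaw 170.06 slide [ 0.17 -0.37 13.99] turn 0.16 q6 -54.6
```

Call:
move_arm --moves '[{"slide":[0.1,-0.3,3.5],"turn":0.2},{"slide":[0,0,4],"turn":0},{"slide":[0,0,3],"turn":0},{"slide":[0,0,2],"turn":0},{"slide":[0,0,0.7],"turn":0},{"slide":[0,0,0],"turn":0},{"slide":[0,0,0],"turn":0}]'

```text
time: 12.15
tool_pos: [0.5025, 0.3115, 0.0317]
tool_rot: [[-0.984, 0.176, 0.001], [0.176, 0.984, 0.0], [-0.001, 0.0, -1.0]]
ft_force: [0.3, -0.5, 0.1]
grip_width: 0.0852
finger_force: 0.0
```

Run:
```python
from h import *
goto((.502,.3135,.022),169.9)
```

```text
t 12.15 pos [0.5025 0.3115 0.0317] yaw 169.84 slide [0.08 0.18 0.97] turn -0.06 q6 -54.7
```

Call:
move_arm --moves '[{"slide":[0.1,0.2,0.6],"turn":0},{"slide":[0,0,0.2],"turn":0},{"slide":[0,0,0],"turn":0},{"slide":[0,0,0],"turn":0}]'

```text
time: 12.55
tool_pos: [0.5012, 0.3133, 0.0236]
tool_rot: [[-0.984, 0.176, 0.0], [0.176, 0.984, 0.0], [-0.0, 0.0, -1.0]]
ft_force: [0.5, 0.1, -0.0]
grip_width: 0.0849
finger_force: 0.0
```

Call:
move_arm --moves '[{"slide":[0,0,0],"turn":0},{"slide":[0,0,0],"turn":0},{"slide":[0,0,0],"turn":0},{"slide":[0,0,0],"turn":0},{"slide":[0,0,0],"turn":0},{"slide":[0,0,0],"turn":0},{"slide":[0,0,0],"turn":0},{"slide":[0,0,0],"turn":0},{"slide":[0,0,0],"turn":0},{"slide":[0,0,0],"turn":0}]' --grip 0.8 --grip_force 50

```text
time: 13.55
tool_pos: [0.5012, 0.3133, 0.0234]
tool_rot: [[-0.984, 0.176, 0.0], [0.176, 0.984, -0.0], [-0.0, 0.0, -1.0]]
ft_force: [-0.0, -0.4, 4.4]
grip_width: 0.013
finger_force: 49.3
```

Run:
```python
from h import *
goto((.556,-.048,.13),181.9)
```

```text
t 13.55 pos [0.5012 0.3133 0.0234] yaw 169.84 slide [-11.77 -34.6  -10.65] turn -12.06 q6 -54.5
```

Call:
move_arm --moves '[{"slide":[0,0,-1],"turn":0},{"slide":[0,0,-2.5],"turn":0},{"slide":[0,0,-3.5],"turn":0},{"slide":[0,0,-3.5],"turn":0},{"slide":[0,0,-0.5],"turn":0},{"slide":[-1,-3.2,0],"turn":0},{"slide":[-1.3,-3.8,0],"turn":0},{"slide":[-1.3,-3.8,0],"turn":0},{"slide":[-1.3,-3.8,0],"turn":0},{"slide":[-1.3,-3.8,0],"turn":0}]'

```text
time: 14.55
tool_pos: [0.5288, 0.1197, 0.1325]
tool_rot: [[-0.984, 0.176, -0.002], [0.176, 0.984, -0.0], [0.002, -0.001, -1.0]]
ft_force: [1.1, 0.4, -1.4]
grip_width: 0.0132
finger_force: 49.1
```

Call:
move_arm --moves '[{"slide":[-1.3,-3.8,0],"turn":0},{"slide":[-1.3,-3.8,0],"turn":0},{"slide":[-1.3,-3.8,0],"turn":0},{"slide":[-1.2,-3,0],"turn":0},{"slide":[-0.5,-1.8,0],"turn":0},{"slide":[0,0,0],"turn":-6},{"slide":[0,0,0],"turn":-6},{"slide":[0,0,0],"turn":0},{"slide":[0,0,0],"turn":0}]'

```text
time: 15.45
tool_pos: [0.5556, -0.0479, 0.1327]
tool_rot: [[-1.0, -0.029, -0.001], [-0.029, 1.0, 0.0], [0.001, 0.0, -1.0]]
ft_force: [0.0, -0.1, -2.2]
grip_width: 0.0132
finger_force: 49.2
```

Run:
```python
from h import *
goto((.5555,-.048,.06),181.9)
s=r.observe(); print(s["grip_width"],s["ft_force"])
im,c=shot("w_lidheld"); cv2.imwrite("pics/w_lidheld_s.png",optics.capture("side"))
goto((.5555,-.048,.06),181.9)
```

```text
t 15.45 pos [ 0.5556 -0.0479  0.1327] yaw -178.32 slide [-0.   -0.01  7.27] turn -0.22 q6 -103.7
0.013207410440886325 [ 0.0416086  -0.1293885  -2.24310884]
t 15.55 pos [ 0.5559 -0.0478  0.133 ] yaw -178.26 slide [ 0.03 -0.02  7.3 ] turn -0.16 q6 -103.7
```

View pics/w_lidheld.png

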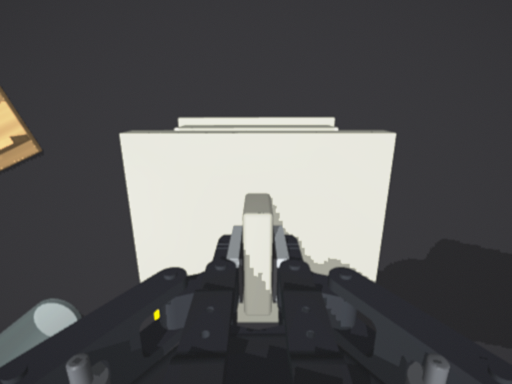

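The lid is held level. Its back edge runs (121,133) to (396,133), square over the case, whose flange edge is at (178,119) to (335,118). Checking this in numbers with edge pixels.

Run:
```python
from h import *
im=cv2.imread("pics/w_lidheld.png"); g=cv2.cvtColor(im,6).astype(int)
for n,cols in (("flange",(190,257,325)),("lidtop",(140,257,380))):
    for u in cols: print(n,u,g[112:142,u].tolist())
print("row160",[ (i,int(g[160,i])) for i in list(range(120,132))+list(range(386,398))])
print("row121",[(i,int(g[121,i])) for i in list(range(174,184))+list(range(330,340))])
c=optics.get_calibration("wrist")
A=ray("",[(121,133.5),(396,133)],.1256,c); B=ray("",[(178,118.5),(335,117.5)],.006,c)
for n,p in(("lid",A),("fl",B)):
    d=p[1]-p[0]; print(n,p.round(4)[:,:2].tolist(),p.mean(0).round(4),np.linalg.norm(d).round(4),np.degrees(np.arctan2(d[1],d[0])).round(2))
```

```text
flange 190 [59, 58, 57, 56, 75, 137, 206, 232, 234, 234, 234, 233, 218, 167, 139, 153, 198, 223, 197, 148, 146, 194, 230, 233, 232, 233, 233, 232, 233, 232]
flange 257 [57, 58, 57, 56, 79, 147, 214, 232, 234, 233, 234, 232, 214, 155, 138, 168, 213, 224, 197, 150, 155, 203, 230, 233, 232, 232, 232, 232, 232, 232]
flange 325 [58, 57, 57, 56, 88, 162, 221, 232, 232, 232, 232, 231, 211, 154, 138, 167, 211, 223, 196, 149, 155, 202, 229, 232, 232, 231, 232, 231, 232, 231]
lidtop 140 [57, 57, 58, 57, 58, 58, 57, 57, 58, 57, 58, 57, 58, 58, 56, 58, 56, 66, 101, 129, 146, 194, 229, 233, 232, 232, 232, 232, 232, 232]
lidtop 257 [57, 58, 57, 56, 79, 147, 214, 232, 234, 233, 234, 232, 214, 155, 138, 168, 213, 224, 197, 150, 155, 203, 230, 233, 232, 232, 232, 232, 232, 232]
lidtop 380 [57, 57, 58, 57, 57, 58, 58, 58, 57, 58, 57, 59, 58, 57, 57, 57, 58, 73, 106, 132, 156, 201, 228, 231, 231, 231, 231, 231, 231, 231]
row160 [(120, 56), (121, 63), (122, 109), (123, 186), (124, 230), (125, 234), (126, 233), (127, 233), (128, 232), (129, 232), (130, 232), (131, 232), (386, 231), (387, 231), (388, 231), (389, 231), (390, 231), (391, 222), (392, 155), (393, 81), (394, 55), (395, 56), (396, 58), (397, 58)]
row121 [(174, 57), (175, 57), (176, 61), (177, 100), (178, 177), (179, 230), (180, 235), (181, 234), (182, 233), (183, 233), (330, 232), (331, 232), (332, 232), (333, 223), (334, 164), (335, 87), (336, 55), (337, 57), (338, 57), (339, 58)]
lid [[0.4999, -0.1197], [0.4954, 0.0236]] [ 0.4976 -0.048   0.1256] 0.1433 91.8
fl [[0.4994, -0.1216], [0.4941, 0.0231]] [ 0.4968 -0.0493  0.006 ] 0.1448 92.06
```

Call:
move_arm --moves '[{"slide":[0.1,-0.1,2.5],"turn":-0.2},{"slide":[0,0,2.5],"turn":0},{"slide":[0,0,1],"turn":0},{"slide":[0,0,0.4],"turn":0},{"slide":[0,0,0],"turn":0},{"slide":[0,0,0],"turn":0}]'

```text
time: 16.15
tool_pos: [0.5561, -0.0492, 0.0702]
tool_rot: [[-0.999, -0.036, 0.001], [-0.036, 0.999, -0.0], [-0.001, -0.0, -1.0]]
ft_force: [0.2, -0.3, -0.6]
grip_width: 0.013
finger_force: 49.1
```

Call:
move_arm --moves '[{"slide":[0,0,0.3],"turn":0},{"slide":[0,0,0.2],"turn":0},{"slide":[0,0,0],"turn":0},{"slide":[0,0,0],"turn":0}]'

```text
time: 16.55
tool_pos: [0.5553, -0.0492, 0.0644]
tool_rot: [[-0.999, -0.036, 0.0], [-0.036, 0.999, -0.0], [-0.0, -0.0, -1.0]]
ft_force: [0.5, -0.1, -2.5]
grip_width: 0.0132
finger_force: 49.1
```

Call:
move_arm --moves '[{"slide":[0,0,0.2],"turn":0},{"slide":[0,0,0.1],"turn":0},{"slide":[0,0,0],"turn":0}]'

```text
time: 16.85
tool_pos: [0.5551, -0.0491, 0.0611]
tool_rot: [[-0.999, -0.036, -0.0], [-0.036, 0.999, -0.0], [0.0, 0.0, -1.0]]
ft_force: [0.1, -0.4, -1.6]
grip_width: 0.0132
finger_force: 49.1
```

Call:
move_arm --moves '[{"slide":[0,0,0.2],"turn":0},{"slide":[0,0,0.2],"turn":0},{"slide":[0,0,0],"turn":0}]'

```text
time: 17.15
tool_pos: [0.555, -0.0491, 0.057]
tool_rot: [[-0.999, -0.036, -0.001], [-0.036, 0.999, -0.0], [0.001, 0.0, -1.0]]
ft_force: [0.6, -0.3, -1.9]
grip_width: 0.0134
finger_force: 49.1
```

It's going down over the walls without contact.

Call:
move_arm --moves '[{"slide":[0,0,0.2],"turn":0},{"slide":[0,0,0.1],"turn":0},{"slide":[0,0,0],"turn":0}]'

```text
time: 17.45
tool_pos: [0.5551, -0.0491, 0.0541]
tool_rot: [[-0.999, -0.036, -0.0], [-0.036, 0.999, -0.0], [0.0, -0.0, -1.0]]
ft_force: [-0.3, -0.1, -2.4]
grip_width: 0.0131
finger_force: 49.1
```

Call:
move_arm --moves '[{"slide":[0,0,0.1],"turn":0},{"slide":[0,0,0],"turn":0}]'

```text
time: 17.65
tool_pos: [0.5554, -0.0492, 0.0535]
tool_rot: [[-0.999, -0.036, 0.0], [-0.036, 0.999, -0.0], [-0.0, -0.0, -1.0]]
ft_force: [0.1, 0.4, -1.0]
grip_width: 0.0134
finger_force: 49.3
```

Call:
move_arm --moves '[{"slide":[0,0,0],"turn":0},{"slide":[0,0,0],"turn":0},{"slide":[0,0,0],"turn":0},{"slide":[0,0,0],"turn":0},{"slide":[0,0,0],"turn":0},{"slide":[0,0,0],"turn":0},{"slide":[0,0,-2],"turn":0},{"slide":[0,0,-4],"turn":0},{"slide":[0,0,-4],"turn":0},{"slide":[0,0,-2],"turn":1.5}]' --grip 7

```text
time: 18.65
tool_pos: [0.5569, -0.0495, 0.1767]
tool_rot: [[-1.0, -0.009, 0.004], [-0.009, 1.0, -0.001], [-0.004, -0.001, -1.0]]
ft_force: [0.6, -0.3, -0.8]
grip_width: 0.07
finger_force: 0.0
```

Call:
move_arm --moves '[{"slide":[3.5,0,0],"turn":0},{"slide":[3.5,0,0],"turn":0},{"slide":[3,0,0],"turn":0},{"slide":[0,0,0],"turn":0},{"slide":[0,0,0],"turn":0}]' --grip 5

```text
time: 19.15
tool_pos: [0.4553, -0.0502, 0.1736]
tool_rot: [[-1.0, -0.009, 0.001], [-0.009, 1.0, -0.0], [-0.001, -0.0, -1.0]]
ft_force: [0.6, 0.1, 0.5]
grip_width: 0.05
finger_force: 0.0
```

Run:
```python
from h import *
goto((.455,-.047,.014),180.5)
im,c=shot("w_seated"); g=cv2.cvtColor(im,6)
# predicted seated lid back edge (z=.046) vs if sitting high
for z in (.046,.054):
    P=[[.496+.006*0,-.119,z],[.4925,.0235,z]]; print(z,proj("",P,c).round(1).tolist())
m=((g>175)).astype(np.uint8); m[330:]=0
n,l,st,ce=cv2.connectedComponentsWithStats(m)
for s in st[1:]:
    if s[4]>800: print(s)
for u in (200,257,310): 
    col=g[:,u].astype(int); e=np.flatnonzero(abs(np.diff(col))>25); print(u,e.tolist())
```

```text
t 19.15 pos [ 0.4553 -0.0502  0.1736] yaw -179.49 slide [ 0.04  0.32 15.96] turn 0.01 q6 -105.5
0.046 [[188.8, 217.3], [327.9, 215.1]]
0.054 [[187.0, 220.4], [329.8, 218.2]]
[   0  195   75   66 2444]
[195 203 124  12 809]
[ 187  217  140  100 9623]
200 [202, 203, 204, 205, 210, 211, 219, 220, 227, 228, 301, 307, 308]
257 [201, 202, 203, 204, 209, 217, 218, 247, 262, 284, 296, 314, 315, 316]
310 [200, 201, 202, 208, 216, 217, 227, 228, 310, 311]
```

The lid's measured outline is 140 px wide with its top row at 217. That fits the seated height (139 px) and not a raised lid (143 px). Now down behind the case.

Call:
move_arm --moves '[{"slide":[0,0.3,3],"turn":0},{"slide":[0,0,4.5],"turn":0},{"slide":[0,0,4.5],"turn":0},{"slide":[0,0,3],"turn":0},{"slide":[0,0,0.8],"turn":0},{"slide":[-0.5,0,0],"turn":0},{"slide":[-0.5,0,0],"turn":0},{"slide":[-0.5,0,0],"turn":0},{"slide":[-0.5,0,0],"turn":0},{"slide":[0,0,0],"turn":0}]'

```text
time: 20.2
tool_pos: [0.4774, -0.0473, 0.0165]
tool_rot: [[-1.0, -0.01, 0.003], [-0.01, 1.0, -0.001], [-0.003, -0.001, -1.0]]
ft_force: [0.2, -0.3, -0.3]
grip_width: 0.0503
finger_force: 0.0
```

Call:
move_arm --moves '[{"slide":[-0.4,0,0],"turn":0},{"slide":[-0.4,0,0],"turn":0},{"slide":[-0.4,0,0],"turn":0},{"slide":[-0.4,0,0],"turn":0},{"slide":[-0.4,0,0],"turn":0}]'

```text
time: 20.7
tool_pos: [0.4885, -0.0454, 0.0145]
tool_rot: [[-1.0, -0.011, -0.013], [-0.011, 1.0, 0.002], [0.013, 0.002, -1.0]]
ft_force: [-14.2, 1.6, 11.3]
grip_width: 0.0497
finger_force: 7.3
```

Run:
```python
from h import *
s=r.observe(); print(s["tool_pos"].round(4),s["ft_force"].round(1),s["ft_torque"].round(2))
im=optics.capture("side"); cv2.imwrite("pics/push1.png",im); t=optics.capture("top"); cv2.imwrite("pics/push1t.png",t)
# side: lid top-face mask around the case
def mask(img,n,x0,x1):
    c=proj(n,[[.58,-.048,.046]])[0].astype(int); 
    g=cv2.cvtColor(img,6); return c
a=cv2.imread("pics/w_lidheld_s.png")
print(proj("top",[[.6,-.048,.046],[.68,-.048,0],[.616,-.09,.046],[.616,0,.046],[.624,-.048,.046],[.634,-.048,.046]]).round(1).tolist())
t0=cv2.imread("pics/top0.png"); 
for u in (262,268,274):
    print(u,"now",t[155:192,u].mean(-1).astype(int).tolist()); print("   t0 ",t0[155:192,u].mean(-1).astype(int).tolist())
```

```text
[ 0.4885 -0.0454  0.0145] [-14.2   1.6  11.3] [0.58 2.06 0.43]
[[263.6, 186.3], [260.6, 167.7], [275.0, 180.5], [249.4, 183.5], [262.8, 179.7], [262.4, 176.9]]
262 now [150, 173, 161, 97, 50, 182, 242, 243, 220, 107, 50, 49, 48, 53, 48, 47, 49, 50, 50, 50, 49, 49, 42, 36, 37, 40, 50, 65, 74, 79, 84, 87, 91, 95, 96, 99, 101]
   t0  [152, 173, 158, 97, 48, 181, 241, 242, 219, 110, 50, 46, 48, 46, 50, 51, 52, 51, 50, 48, 51, 49, 48, 52, 50, 47, 42, 37, 32, 146, 180, 110, 143, 192, 211, 212, 187]
268 now [176, 171, 137, 45, 179, 241, 243, 213, 88, 56, 51, 53, 50, 48, 49, 50, 49, 49, 51, 48, 52, 43, 36, 37, 38, 117, 136, 60, 67, 76, 81, 85, 89, 94, 95, 99, 96]
   t0  [173, 170, 133, 46, 178, 240, 242, 213, 83, 54, 50, 49, 53, 49, 48, 50, 50, 48, 49, 52, 48, 49, 51, 49, 44, 37, 34, 37, 148, 184, 124, 124, 176, 213, 212, 188, 159]
274 now [174, 149, 47, 138, 225, 242, 219, 127, 77, 50, 52, 50, 50, 48, 53, 48, 54, 50, 48, 48, 44, 35, 34, 35, 116, 189, 184, 106, 64, 71, 77, 84, 87, 91, 93, 96, 99]
   t0  [176, 149, 41, 140, 225, 242, 220, 124, 74, 52, 53, 48, 51, 46, 48, 50, 51, 52, 49, 50, 47, 51, 51, 49, 44, 39, 36, 118, 155, 126, 134, 183, 214, 212, 188, 158, 195]
```

The case is sliding, about 5 mm so far. I'll relieve the downward load slightly and continue.

Call:
move_arm --moves '[{"slide":[-0.3,0,-0.1],"turn":0},{"slide":[-0.4,0,0],"turn":0},{"slide":[-0.4,0,0],"turn":0},{"slide":[-0.4,0,0],"turn":0},{"slide":[-0.4,0,0],"turn":0}]'

```text
time: 21.3
tool_pos: [0.5139, -0.0464, 0.016]
tool_rot: [[-1.0, -0.009, -0.001], [-0.009, 1.0, 0.0], [0.001, 0.0, -1.0]]
ft_force: [-5.1, 0.7, -3.1]
grip_width: 0.0501
finger_force: 2.2
```

Call:
move_arm --moves '[{"slide":[-0.4,0,0],"turn":0},{"slide":[-0.4,0,0],"turn":0},{"slide":[-0.4,0,0],"turn":0},{"slide":[-0.4,0,0],"turn":0},{"slide":[-0.4,0,0],"turn":0},{"slide":[-0.4,0,0],"turn":0},{"slide":[-0.4,0,0],"turn":0},{"slide":[-0.4,0,0],"turn":0}]'

```text
time: 22.1
tool_pos: [0.5465, -0.0462, 0.0163]
tool_rot: [[-1.0, -0.009, -0.0], [-0.009, 1.0, -0.0], [0.0, -0.0, -1.0]]
ft_force: [-3.4, -0.5, -4.0]
grip_width: 0.0497
finger_force: 2.2
```

Call:
move_arm --moves '[{"slide":[-0.3,0,0],"turn":0},{"slide":[-0.3,0,0],"turn":0},{"slide":[-0.2,0,0],"turn":0}]'

```text
time: 22.4
tool_pos: [0.5543, -0.0461, 0.0163]
tool_rot: [[-1.0, -0.009, -0.0], [-0.009, 1.0, -0.0], [0.0, -0.0, -1.0]]
ft_force: [-5.2, 0.6, -2.0]
grip_width: 0.0498
finger_force: 2.6
```

Call:
move_arm --moves '[{"slide":[-0.2,0,0],"turn":0},{"slide":[-0.2,0,0],"turn":0}]'

```text
time: 22.6
tool_pos: [0.5577, -0.046, 0.0163]
tool_rot: [[-1.0, -0.009, -0.001], [-0.009, 1.0, 0.0], [0.001, 0.0, -1.0]]
ft_force: [-6.4, 0.2, -1.0]
grip_width: 0.05
finger_force: 3.1
```

Call:
move_arm --moves '[{"slide":[-0.2,0,0],"turn":0},{"slide":[0,0,0],"turn":0}]'

```text
time: 22.8
tool_pos: [0.5605, -0.0461, 0.0164]
tool_rot: [[-1.0, -0.009, 0.0], [-0.009, 1.0, -0.0], [-0.0, -0.0, -1.0]]
ft_force: [-4.6, 0.1, -4.3]
grip_width: 0.0498
finger_force: 2.1
```

Call:
move_arm --moves '[{"slide":[-0.2,0,0],"turn":0},{"slide":[0,0,0],"turn":0}]'

```text
time: 23.0
tool_pos: [0.5618, -0.046, 0.0164]
tool_rot: [[-1.0, -0.009, -0.001], [-0.009, 1.0, -0.0], [0.001, -0.0, -1.0]]
ft_force: [-5.5, -0.7, -2.1]
grip_width: 0.0502
finger_force: 2.7
```

Call:
move_arm --moves '[{"slide":[-0.2,0,0],"turn":0},{"slide":[0,0,0],"turn":0}]'

```text
time: 23.2
tool_pos: [0.5633, -0.046, 0.0163]
tool_rot: [[-1.0, -0.01, -0.002], [-0.01, 1.0, -0.0], [0.002, 0.0, -1.0]]
ft_force: [-6.1, 1.1, -0.3]
grip_width: 0.0498
finger_force: 3.3
```

Call:
move_arm --moves '[{"slide":[-0.2,0,0],"turn":0},{"slide":[0,0,0],"turn":0}]'

```text
time: 23.4
tool_pos: [0.5633, -0.046, 0.0163]
tool_rot: [[-1.0, -0.01, -0.005], [-0.01, 1.0, 0.0], [0.005, 0.0, -1.0]]
ft_force: [-12.3, -1.6, 6.1]
grip_width: 0.0498
finger_force: 5.9
```

Call:
move_arm --moves '[{"slide":[-0.2,0,-0.05],"turn":0},{"slide":[0,0,0],"turn":0}]'

```text
time: 23.6
tool_pos: [0.5633, -0.046, 0.0164]
tool_rot: [[-1.0, -0.01, -0.009], [-0.01, 1.0, 0.0], [0.009, 0.0, -1.0]]
ft_force: [-15.1, -3.4, 4.8]
grip_width: 0.05
finger_force: 7.6
```

The case is firm against the stop. I'll back off, rise and check.

Call:
move_arm --moves '[{"slide":[0.4,0,0],"turn":0},{"slide":[0.5,0,0],"turn":0},{"slide":[2,0,0],"turn":0},{"slide":[3,0,0],"turn":0},{"slide":[3,0,-2],"turn":0},{"slide":[0,0,-4.5],"turn":0},{"slide":[0,0,-4.5],"turn":0},{"slide":[0,0,-4.5],"turn":0},{"slide":[0,0,-4.5],"turn":0},{"slide":[0,0,0],"turn":0}]'

```text
time: 24.6
tool_pos: [0.4859, -0.0482, 0.2243]
tool_rot: [[-1.0, -0.009, 0.017], [-0.01, 1.0, -0.004], [-0.017, -0.004, -1.0]]
ft_force: [0.3, -0.2, -0.4]
grip_width: 0.0499
finger_force: 0.0
```

Run:
```python
from h import *
im,c=shot("w_home"); g=cv2.cvtColor(im,6)
m=(g>150).astype(np.uint8); n,l,st,ce=cv2.connectedComponentsWithStats(m)
for i,s in enumerate(st[1:],1):
    if s[4]>400: print(s,ce[i].round(1))
H=(.5,); P=lambda X:proj("",X,c).round(1).tolist()
# predicted for case home at (.631,-.0465): lid back corners z=.046, flange back z=.006
print("lid back",P([[.571,-.1185,.046],[.571,.0255,.046]]),"flange",P([[.571,-.1185,.006],[.571,.0255,.006]]))
for u in (215,235,280,300):
    e=np.flatnonzero(abs(np.diff(g[:,u].astype(int)))>25); print(u,e.tolist())
t=optics.capture("top"); t0=cv2.imread("pics/top0.png"); cv2.imwrite("pics/top1.png",t)
for n,(x,y) in dict(puck=(160,155),bottle=(107,222),beaker=(324,142)).items():
    print(n,cv2.absdiff(t,t0)[y-14:y+14,x-14:x+14].mean().round(1))
s=r.observe(); print(s["tool_pos"].round(3),s["ft_force"].round(1))
```

```text
[  2 137  69  45 941] [ 37.1 158.5]
[  19  150   82   67 3030] [ 58.9 183.9]
[ 184  219  132   95 9657] [254.6 266.4]
lid back [[199.9, 231.5], [315.7, 232.5]] flange [[205.5, 218.2], [310.1, 219.2]]
215 [217, 218, 219, 223, 224, 233, 311, 312, 313]
235 [217, 218, 219, 223, 224, 233, 312, 313, 314]
280 [217, 218, 219, 223, 224, 233, 312, 313]
300 [217, 218, 219, 223, 224, 233, 309, 310]
puck 2.3
bottle 4.2
beaker 2.0
[ 0.482 -0.047  0.219] [-0.2  0.8 -0.1]
```

```bash
python3 -c "
from cell import finish_job
print(finish_job())"
```

```text
the job is handed in; nothing more can be done
None
```

The job is handed in: both bars lie as a pair on the case's ribs, the lid measured fully down, and the closed case is against the end stop; top-view patches of the beaker, bottle and puck showed little change.

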